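# Roll the loose diffuser strip of a grow-light bar home

## Task

The white diffuser strip of the grow-light bar is pressed home over half its length and stands proud over the rest. Take the palm roller from its stand and roll it along the loose part with firm, even pressure until the whole strip sits fully down in its slot, touching the bar only with the roller: it takes about 15 N of push, but more than 25 N cracks the LED board. Then drop the roller upright back into its stand and let go, leaving everything else on the bench where it is.

Things in the scene. Friction and masses are not known exactly. Their poses are not given: they have to be found in the camera images.
- lamp: grow-light bar lying face up, unclamped, on the foam pads of two grey rests 400 mm apart: under the roller it sinks and rocks by some mm, most at its ends. Dark extrusion 56 mm wide, 620 mm long along its own y. Origin under its centre, 71 mm below the seated strip top; z up. White strip 34 mm wide; on the +y side, up to strip_start, it is home. Over 25 N from the roller cracks the LED board
- strip_start (a point): point on the bar's centre line at the SEATED height of the strip's top (1 mm above the dark lips of the slot), where the loose 300 mm begin. The loose part stands proud, about 1 mm here rising to about 4 mm at strip_end. Pressed with 15 N, the bar sinks about 3 mm here and 7 mm at strip_end. Rolling against a proud edge adds a few N
- strip_end (a point): point on the bar's centre line at the SEATED height of the strip's top, where the loose part ends against the -y end cap (30 mm long, its top 1 mm lower). Each 25 mm piece of strip grips in the slot with about 11 N of friction and stays where it is pushed: a push of 13 to 18 N drives it home onto a hard stop.
- strip0 (a joint): height in m by which loose piece 0 of the diffuser strip (counted from 0 beside strip_start to 11 beside strip_end, its middle 12.5 mm from strip_start) stands proud of its seated height: 0 = fully home on its stop, at most 0.008. The reading is noisy
- strip1 (a joint): height in m by which loose piece 1 of the diffuser strip (counted from 0 beside strip_start to 11 beside strip_end, its middle 37.5 mm from strip_start) stands proud of its seated height: 0 = fully home on its stop, at most 0.008. The reading is noisy
- strip2 (a joint): height in m by which loose piece 2 of the diffuser strip (counted from 0 beside strip_start to 11 beside strip_end, its middle 62.5 mm from strip_start) stands proud of its seated height: 0 = fully home on its stop, at most 0.008. The reading is noisy
- strip3 (a joint): height in m by which loose piece 3 of the diffuser strip (counted from 0 beside strip_start to 11 beside strip_end, its middle 87.5 mm from strip_start) stands proud of its seated height: 0 = fully home on its stop, at most 0.008. The reading is noisy
- strip4 (a joint): height in m by which loose piece 4 of the diffuser strip (counted from 0 beside strip_start to 11 beside strip_end, its middle 112.5 mm from strip_start) stands proud of its seated height: 0 = fully home on its stop, at most 0.008. The reading is noisy
- strip5 (a joint): height in m by which loose piece 5 of the diffuser strip (counted from 0 beside strip_start to 11 beside strip_end, its middle 137.5 mm from strip_start) stands proud of its seated height: 0 = fully home on its stop, at most 0.008. The reading is noisy
- strip6 (a joint): height in m by which loose piece 6 of the diffuser strip (counted from 0 beside strip_start to 11 beside strip_end, its middle 162.5 mm from strip_start) stands proud of its seated height: 0 = fully home on its stop, at most 0.008. The reading is noisy
- strip7 (a joint): height in m by which loose piece 7 of the diffuser strip (counted from 0 beside strip_start to 11 beside strip_end, its middle 187.5 mm from strip_start) stands proud of its seated height: 0 = fully home on its stop, at most 0.008. The reading is noisy
- strip8 (a joint): height in m by which loose piece 8 of the diffuser strip (counted from 0 beside strip_start to 11 beside strip_end, its middle 212.5 mm from strip_start) stands proud of its seated height: 0 = fully home on its stop, at most 0.008. The reading is noisy
- strip9 (a joint): height in m by which loose piece 9 of the diffuser strip (counted from 0 beside strip_start to 11 beside strip_end, its middle 237.5 mm from strip_start) stands proud of its seated height: 0 = fully home on its stop, at most 0.008. The reading is noisy
- strip10 (a joint): height in m by which loose piece 10 of the diffuser strip (counted from 0 beside strip_start to 11 beside strip_end, its middle 262.5 mm from strip_start) stands proud of its seated height: 0 = fully home on its stop, at most 0.008. The reading is noisy
- strip11 (a joint): height in m by which loose piece 11 of the diffuser strip (counted from 0 beside strip_start to 11 beside strip_end, its middle 287.5 mm from strip_start) stands proud of its seated height: 0 = fully home on its stop, at most 0.008. The reading is noisy
- roller: palm roller, about 0.3 kg: free-turning black rubber wheel 40 mm diameter, 32 mm wide in an aluminium hood 54 x 40 mm, with an upright orange grip. Origin at the lowest point of the wheel; own y along the axle, x the way it rolls, z up along the grip. Axle 20 mm above the origin, hood from 14 to 53 mm, grip from 62 to 125 mm, 26 mm thick along x and 38 mm along y
- stand: blue stand of the roller, fixed, 84 x 70 mm, 36 mm high; origin under its centre, z up. Its pocket is 60 mm (own x) by 46 mm (own y), open above; the roller's hood drops 16 mm into it and rests on two ledges, with 3 mm play on each side, the wheel hanging free. With the roller parked, roller origin = stand origin + 6 mm in z, roller x along the stand's x (either way round)
- clip_tray: bystander: black tray of clips, 85 x 120 x 35 mm, origin under its centre
- screwdriver: bystander: red screwdriver lying on the bench, about 200 mm
- end_cap: bystander: spare black end cap, 60 x 28 x 34 mm
- block_a: bystander: wrapped rockwool block 75 x 75 x 65 mm with a seedling, 0.14 m tall in all, beyond the bar
- block_b: bystander: wrapped rockwool block 75 x 75 x 65 mm with a seedling, 0.13 m tall in all, beyond the bar
- spray: bystander: white bottle, 68 mm diameter, 170 mm tall
- meter: bystander: yellow hand meter lying flat, 32 x 160 x 18 mm
Things that resemble listed ones, but are neither listed nor needed, are in the scene too. Of the things that look like the stand, the largest one is meant.

How it is judged (in metres and radians):
On the way, in this order (a step that is already met when the one before it is completed fails the run):
1. the roller is lifted out of its stand (z of roller in the frame of stand above 0.03 m), for 0.1 s.
2. every piece of the loose strip is seated, less than 1.5 mm proud (value of joint each of strip0, strip1, strip2, strip3, strip4, strip5, strip6, strip7, strip8, strip9, strip10, strip11 below 0.0015 m), for 0.2 s.
At the end, for the whole second after the job is handed in: All twelve pieces of the strip are less than 1.5 mm proud of their seated height, and the roller stands in its stand again: origin within 8 mm of the stand's axis and less than 10 mm above the stand's origin, upright within 0.1 rad, at rest and released (all of step 2 and horizontal distance between roller and stand below 0.008 m and z of roller in the frame of stand below 0.01 m and angle between roller's own z axis and vertical below 0.1 rad and linear speed of roller below 0.02 m/s); the robot touches nothing.
It fails at once if the roller pushes on the bar with more than 25 N (contact force between roller and lamp above 25 N).
It fails at once if the gripper or arm touches the lamp bar (more than 2 N) (contact force between any of the fingers, the arm and lamp above 2 N).
It fails at once if a bystander is moved by more than 20 mm (distance of any of clip_tray, screwdriver, end_cap, block_a, block_b, spray, meter from where it was at the start of the episode above 0.02 m).
It also fails if it takes over 72 s, if anything falls off the work surface, if the arm or the gripper's body presses on something with over 40 N, if the wrist force passes 120 N, or if a joint passes its speed limit or range.

## Robot

A 6-joint arm with a two-finger parallel gripper is mounted at the origin on the work surface. World frame = base frame: x ahead of the robot, y to its left, z up, the work surface at z = 0. Lengths are in m, angles in degrees, forces in N, time in s.
With the tool pointing down it reaches from about 0.225 to 0.875 m from the base axis. Payload 3.4 kg.
Tool frame: the origin (TCP) lies midway between the tips of the shut fingers; the grasp point (between the pads) lies 19 mm behind it; z points along the fingers, y is the line along which they close (so a half turn about z gives the same grasp; the last joint's range is limited). The gripper opens to 85 mm and grips with 20 to 120 N. Pads are 22 mm wide; open, the fingers measure 114 mm over their backs; the gripper's body (76 mm by 85 mm) begins 54 mm behind the grasp point. The pads swing forward as they close: fully open they stand 13 mm farther back than shut.
Start: joints at [66.177, 15.808, 86.224, -0, 77.962, -6.933], TCP at [0.167, 0.55, 0.231] pointing down, gripper open.
Joint ranges: [-165.64, 165.64], [-43.16, 119.46], [12.63, 154.43], [-67.54, 247.53], [6.08, 155.33], [-154.97, 154.97]. Speed limits (degrees/s): [147.25, 147.25, 180, 180, 180, 180].

## Interface

Orientations are given as a 3x3 rotation matrix whose columns are the frame's x, y, z axes.
In Python, from bench import observe, capture, calibration, finish_job gives the robot as it stands. The module is installed in compiled form; this text tells all that it offers.
- The arm moves only by the tool send_rows, never from a script. Its argument "targets" is a list of rows, each a list of 5 numbers: the finger opening in cm, from 0 to 8.54, then the shift along the tool's x, y, z in cm, then the turn about the tool's z in degrees. In form: [[fingers, tx, ty, tz, roll], ...]. A call has 1 to 20 rows; each row is the pose to reach, as a shift and turn from the pose commanded when the call began, along the tool's axes at that moment; what a row does not reach only later rows make up. A row lasts 1/10 s, in which the tool goes at most 50 mm and 8.59 degrees, less where a joint would pass 70% of its speed; a pose out of reach is approached as far as the arm can. A call with a gripper value outside its range is refused whole. The fingers move at their own pace and stop on an object; the grip force is fixed at half the most. Time passes only in rows, so rows that repeat a pose let the fingers close. It gives the time, the measured TCP pose, the force, the opening and the grip force at its end, in the units of the state.
- observe(): the state, without advancing time (a new reading comes with each control period).
- capture(name): name is "side" or "top"; returns (picture, depth): 400x640x3 uint8, red, green, blue; 400x640 float32, m along the optical axis (not along the pixel's ray), 0 where there is no reading.
- calibration(name): a dict with "mtx" (3x3 intrinsics, pixels), "distortion" ([k1, k2, p1, p2, k3] as OpenCV has them; the pictures are not rectified), "xyz" and "attitude" of the camera in the world. Camera axes: x right, y down, z forward; pixel columns grow to the right and rows downward; lengths in m; the calibration is good to about 2 mm. A picture is of the moment at which its call begins. calibration takes no time and is no camera call.
- finish_job(): hands the job in; it is judged then, once.
The state is a dict: "time": time; "qpos": joint angles; "qvel": joint speeds; "tau": joint torques, N m; "tool_pos": TCP position; "orientation": TCP orientation; "contact_force": force on the tool from outside, world axes, zero at the start; "moment": the same for the moment, N m; "width": opening from 0.0 (shut) to 1.0 (fully open); "grip_force": force on a finger pad.
Only numpy, scipy, OpenCV 4.12 (cv2) and the standard library are available. Lean on these libraries where they do the work, as an engineer would, in place of code of your own. Each camera call takes 0.05 s, during which the arm holds its last target. There are 200 camera calls.

## Working session

There is one attempt and no reset: what is moved stays moved. The work goes in short steps, Python scripts to look and compute and a tool call to move; the robot and the scene stay as the last step left them, time stands still between calls to the robot, and variables do not carry over. Pictures are saved under pics/ and viewed, at most 10 in all, crops included, and the job is handed in when it is done.

Besides the shell and the picture viewer there is one more tool, called after "Emit:" as name(argument=value, ...) on one line, values as JSON. send_rows: Moves the arm, as the interface text tells. Its arguments: {"type":"object","properties":{"targets":{"type":"array","items":{"type":"array","items":{"type":"number"}}}},"required":["targets"]}

```bash
mkdir -p pics
cat > h.py <<'E'
import numpy as np, cv2
from bench import observe, capture, calibration
def cal(n):
    c=calibration(n); return np.array(c["mtx"],float),np.array(c["distortion"],float),np.array(c["xyz"],float),np.array(c["attitude"],float)
def ray(n,uv):
    K,D,o,R=cal(n)
    p=cv2.undistortPoints(np.array(uv,float).reshape(-1,1,2),K,D).reshape(-1,2)
    return o,np.c_[p,np.ones(len(p))]@R.T
def onplane(n,uv,z):
    o,d=ray(n,uv); return o+d*((z-o[2])/d[:,2])[:,None]
def cloud(n,dep):
    h,w=dep.shape; v,u=np.mgrid[:h,:w]
    o,d=ray(n,np.c_[u.ravel(),v.ravel()]); P=o+d*dep.reshape(-1,1); P[dep.ravel()==0]=np.nan
    return P.reshape(h,w,3)
E
python3 - <<'E'
from h import *
for n in("side","top"):
    im,d=capture(n); cv2.imwrite(f"pics/{n}0.png",im[...,::-1]); np.savez(f"{n}0.npz",im=im,d=d)
    K,D,o,R=cal(n); print(n,o,R.tolist(),K[0,0],D)
s=observe();print(s)
E
```

```text
side [ 0.46726547 -0.65625762  0.86266503] [[0.9976954148360615, -0.05622539953554855, 0.03798109611592502], [-0.06736784634429169, -0.7541117596297557, 0.6532817365172895], [-0.00808903542031445, -0.6543348977665651, -0.7561616289331186]] 402.44307644182385 [-0.04957476  0.          0.          0.          0.        ]
top [ 0.46181141 -0.00525533  1.2756107 ] [[-0.01197041809263215, -0.9986359901913537, 0.05082192622502671], [-0.9999243752205444, 0.012098242479783914, 0.0022082501452873335], [-0.0028200940571892707, -0.05079164915057225, -0.9987052895855084]] 405.76851035904014 [-0.03741236  0.          0.          0.          0.        ]
{'time': 0.1, 'qpos': array([ 6.61753014e+01,  1.58433470e+01,  8.62854100e+01, -1.18252039e-03,
        7.79640588e+01, -6.93149074e+00]), 'qvel': array([-0.01076156, -0.12395354, -0.13818165, -0.10129081,  0.10580592,
       -0.14769007]), 'tau': array([ 1.70671035e-03, -4.17701590e+01, -2.46404243e+01, -2.12079868e-05,
        5.68117277e-03, -1.43109656e-05]), 'tool_pos': array([0.16690046, 0.54976225, 0.23055049]), 'orientation': array([[-9.56849238e-01,  2.90584121e-01, -6.35893365e-04],
       [ 2.90584764e-01,  9.56848094e-01, -1.49005240e-03],
       [ 1.75467787e-04, -1.61053643e-03, -9.99998688e-01]]), 'contact_force': array([ 0.39042651, -0.07882739, -0.03780519]), 'moment': array([0.00238016, 0.00849547, 0.003913  ]), 'grip_force': 0.0, 'width': 0.9990031006247054}
```

View pics/side0.png

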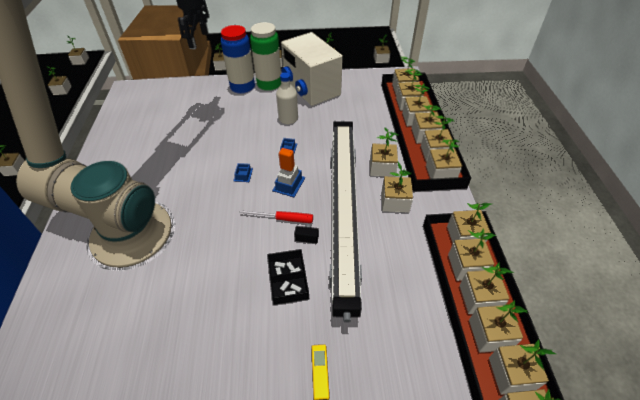

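View pics/top0.png

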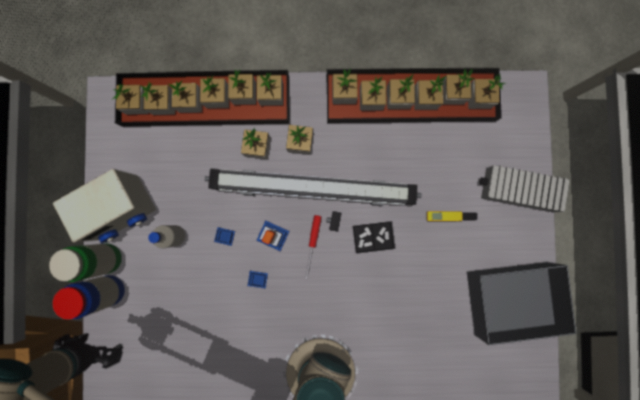

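Side view: the roller (orange grip ~(287,160)) stands in a blue stand ~(288,183), and the bar runs from (343,125) to (346,305). There are three blue candidates in the top view: (272,235) with the roller in it, (225,236) and (257,279). The first is the largest and holds the roller, so I take it as the stand and check it in a crop.

Run:
```python
from h import *
T=np.load("top0.npz");S=np.load("side0.npz")
a=cv2.resize(T["im"][210:300,200:330],None,fx=4,fy=4,interpolation=cv2.INTER_CUBIC)
b=cv2.resize(S["im"][125:215,225:325],None,fx=4,fy=4,interpolation=cv2.INTER_CUBIC)[:360]
cv2.imwrite("pics/crop.png",np.hstack([a[:, :390],b])[...,::-1])
for n,Z in(("top",T),("side",S)):
    im=Z["im"];hsv=cv2.cvtColor(im,cv2.COLOR_RGB2HSV);P=cloud(n,Z["d"])
    for nm,lo,hi in(("blue",(100,120,40),(125,255,255)),("orange",(5,180,100),(18,255,255)),("white",(0,0,150),(40,60,255))):
        m=cv2.inRange(hsv,lo,hi)
        if nm=="white": m[(P[...,2]<.05)|(P[...,2]>.12)|(P[...,0]<.5)]=0
        k,l,st,c=cv2.connectedComponentsWithStats(m)
        for i in range(1,k):
            if st[i,4]<40: continue
            q=P[l==i]; q=q[~np.isnan(q[:,0])]
            if len(q)<10: continue
            pts=np.argwhere(l==i)[:,::-1].astype(np.float32)
            print(n,nm,c[i].round(1),st[i,4],"med",np.median(q,0).round(3),"z5-95",np.percentile(q[:,2],[5,50,95]).round(3),"rect",[np.round(x,1) for x in cv2.minAreaRect(pts)])
```

```text
top blue [135.6 219.2] 119 med [0.48  0.544 0.078] z5-95 [0.059 0.078 0.085] rect [array([135.8, 219.1]), array([ 7.2, 18.3]), np.float64(63.4)]
top blue [277.6 234.2] 178 med [0.436 0.124 0.01 ] z5-95 [0.001 0.01  0.039] rect [array([272.5, 235.4]), array([24.9, 20.9]), np.float64(24.4)]
top blue [224.2 236. ] 223 med [0.425 0.296 0.007] z5-95 [-0.     0.007  0.026] rect [array([224.2, 236.1]), array([16. , 13.6]), np.float64(14.0)]
top blue [107.2 235.3] 117 med [0.434 0.631 0.079] z5-95 [0.062 0.079 0.086] rect [array([107.4, 235.2]), array([ 7. , 18.4]), np.float64(65.6)]
top blue [153.9 237.1] 91 med [0.429 0.451 0.171] z5-95 [0.167 0.171 0.174] rect [array([154., 237.]), array([10., 10.]), np.float64(90.0)]
top blue [257.2 279. ] 230 med [0.291 0.194 0.007] z5-95 [0.001 0.007 0.026] rect [array([257.2, 279.1]), array([16.6, 14. ]), np.float64(9.5)]
top blue [119.5 286.7] 62 med [0.273 0.617 0.023] z5-95 [0.016 0.023 0.034] rect [array([118.8, 286.4]), array([22.1,  7. ]), np.float64(71.6)]
top blue [ 87.4 296.6] 394 med [0.271 0.623 0.188] z5-95 [0.158 0.188 0.199] rect [array(
[... 3185 characters left out ...]
.011] z5-95 [0.008 0.011 0.013] rect [array([491.4, 252.8]), array([25.3,  2.8]), np.float64(71.6)]
side orange [507.8 292.9] 59 med [ 0.932 -0.252  0.011] z5-95 [0.008 0.011 0.013] rect [array([507.6, 291.2]), array([23.7,  5.5]), np.float64(79.7)]
side orange [521.8 331.1] 137 med [ 0.929 -0.348  0.011] z5-95 [0.009 0.011 0.014] rect [array([521.6, 328. ]), array([31.7, 11.2]), np.float64(82.6)]
side white [344.9 216.1] 2304 med [ 0.567 -0.056  0.083] z5-95 [0.079 0.083 0.086] rect [array([345.6, 211. ]), array([168.2,  15.3]), np.float64(89.3)]
side white [332.2 258.9] 99 med [ 0.526 -0.156  0.061] z5-95 [0.059 0.061 0.063] rect [array([332.5, 259.5]), array([77.,  1.]), np.float64(90.0)]
```

View pics/crop.png

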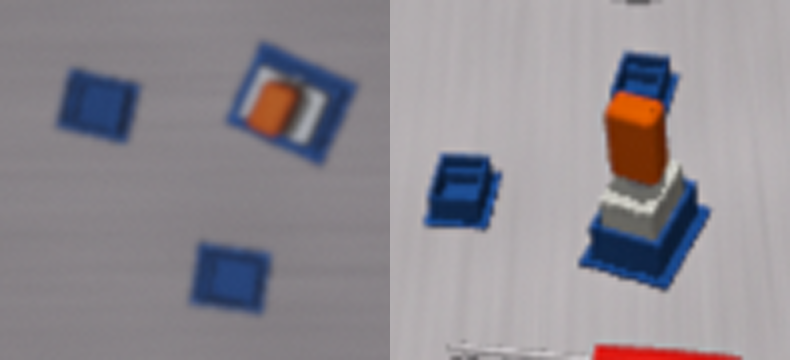

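The crop confirms it: the largest blue stand holds the roller, and the other two are small empty decoys. Next I measure the grip, the stand rim and the strip.

Run:
```python
from h import *
from scipy.optimize import least_squares
T=np.load("top0.npz");S=np.load("side0.npz")
def comp(m,near):
    k,l,st,c=cv2.connectedComponentsWithStats(m); i=min(range(1,k),key=lambda i:np.hypot(*(c[i]-near))+ (1e3 if st[i,4]<40 else 0)); return l==i
H={n:cv2.cvtColor(Z["im"],cv2.COLOR_RGB2HSV) for n,Z in(("top",T),("side",S))}
# grip top: top view rect centre; side view: cloud height
m=comp(cv2.inRange(H["top"],(5,150,90),(18,255,255)),(268,237)); r=cv2.minAreaRect(np.argwhere(m)[:,::-1].astype(np.float32))
Pt=cloud("top",T["d"]);Ps=cloud("side",S["d"])
ms=comp(cv2.inRange(H["side"],(5,150,90),(18,255,255)),(286,159))
ztop=np.nanpercentile(Ps[ms][:,2],97); q=Ps[ms]; q=q[q[:,2]>ztop-.006]
print("grip top z side",ztop,"top",np.nanmedian(Pt[m][:,2]),"xy by top ray",onplane("top",[r[0]],.131),"side top-face mean",q.mean(0),r)
bx=onplane("top",cv2.boxPoints(r),.131);print("grip box",bx.round(4).tolist())
# stand: outer outline
for n,near in(("top",(275,235)),("side",(289,184))):
    b=comp(cv2.inRange(H[n],(100,110,30),(128,255,255)),near)
    P=(Pt if n=="top" else Ps)[b]; P=P[~np.isnan(P[:,0])]
    for lo,hi in((-.004,.006),(.03,.042)):
        q=P[(P[:,2]>lo)&(P[:,2]<hi)]
        if len(q)>10: 
            rr=cv2.minAreaRect((q[:,:2]*1000).astype(np.float32)); print(n,"stand z",lo,hi,len(q),[np.round(x,1) for x in rr])
r=cv2.minAreaRect(np.argwhere(comp(cv2.inRange(H["top"],(100,110,30),(128,255,255)),(277,234)))[:,::-1].astype(np.float32))
print("stand outline base-plane",onplane("top",[r[0]],0.0),onplane("top",[r[0]],0.036))
# strip
for n,P in(("side",Ps),("top",Pt)):
    h=H[n]; m=(h[...,1]<70)&(h[...,2]>(150 if n=="side" else 130))&(P[...,2]>.065)&(P[...,2]<.1)&(P[...,0]>.52)&(P[...,0]<.66)&(abs(P[...,1])<.35)
    q=P[m]; 
    if len(q)<50: print(n,len(q)); continue
    a,b=np.polyfit(q[:,1],q[:,0],1)
    print(n,len(q),"x=%.4f*y+%.4f"%(a,b),"y range",np.percentile(q[:,1],[.5,99.5]).round(4))
    for y in np.arange(-.26,.34,.04):
        k=abs(q[:,1]-y)<.02
        if k.sum()>5: print(y.round(2),"x",(q[k][:,0].min().round(4),q[k][:,0].max().round(4)),"z",q[k][:,2].mean().round(4),k.sum())
```

```text
grip top z side 0.1315467359559987 top 0.13004497662276338 xy by top ray [[0.42587235 0.14239852 0.131     ]] side top-face mean [0.4275135  0.1405068  0.12948828] ((268.20001220703125, 236.60003662109375), (8.049844741821289, 12.521980285644531), 26.56505012512207)
grip box [[0.4154, 0.1605, 0.131], [0.4467, 0.1445, 0.131], [0.4363, 0.1243, 0.131], [0.4051, 0.1403, 0.131]]
top stand z -0.004 0.006 79 [array([425.4, 145.7]), array([79.3, 64.9]), np.float64(64.5)]
top stand z 0.03 0.042 77 [array([425.8, 145.2]), array([68.4, 54.1]), np.float64(65.1)]
side stand z -0.004 0.006 133 [array([427.5, 142.8]), array([83. , 66.4]), np.float64(64.1)]
side stand z 0.03 0.042 81 [array([425.7, 143. ]), array([69.6, 55. ]), np.float64(66.2)]
stand outline base-plane [[0.42556185 0.14624288 0.        ]] [[0.42658487 0.14196733 0.036     ]]
side 2289 x=0.0919*y+0.5715 y range [-0.262   0.2883]
-0.26 x (np.float64(0.5311), np.float64(0.5653)) z 0.0846 165
-0.22 x (np.float64(0.5332), np.float64(0.57)) z 0.0843 249
-0.18 x (np.float64(0.5373), np.float64(0.573)) z 0.0838 230
-0.14 x (np.float64(0.54
[... 965 characters left out ...]
np.float64(0.5762)) z 0.084 154
-0.1 x (np.float64(0.5432), np.float64(0.5793)) z 0.0839 152
-0.06 x (np.float64(0.5467), np.float64(0.5829)) z 0.0831 159
-0.02 x (np.float64(0.5503), np.float64(0.5863)) z 0.083 146
0.02 x (np.float64(0.5539), np.float64(0.5906)) z 0.0827 158
0.06 x (np.float64(0.5602), np.float64(0.5932)) z 0.0816 150
0.1 x (np.float64(0.5637), np.float64(0.5973)) z 0.0815 157
0.14 x (np.float64(0.5538), np.float64(0.6006)) z 0.0817 150
0.18 x (np.float64(0.5705), np.float64(0.6042)) z 0.0815 156
0.22 x (np.float64(0.5739), np.float64(0.6076)) z 0.0823 149
0.26 x (np.float64(0.5773), np.float64(0.6114)) z 0.0818 152
0.3 x (np.float64(0.5806), np.float64(0.6112)) z 0.0817 52
```

Emit:
send_rows(targets=[[8.5,-9,-8,2,2],[8.5,-18,-16,4,4],[8.5,-27,-24,6,6],[8.5,-36.7,-31.6,8,8.1],[8.5,-36.7,-31.6,8,8.1],[8.5,-36.7,-31.6,8,8.1],[8.5,-36.7,-31.6,8,8.1],[8.5,-36.7,-31.6,8,8.1],[8.5,-36.7,-31.6,8,8.1],[8.5,-36.7,-31.6,8,8.1],[8.5,-36.7,-31.6,8,8.1],[8.5,-36.7,-31.6,8,8.1],[8.5,-36.7,-31.6,8,8.1],[8.5,-36.7,-31.6,8,8.1]])

```text
time: 1.5
tool_pos: [0.4257, 0.1424, 0.1514]
orientation: [[-0.907, 0.421, -0.0], [0.421, 0.907, 0.0], [0.0, 0.0, -1.0]]
contact_force: [0.1, -0.0, -0.2]
width: 0.993
grip_force: 0.0
```

Emit:
send_rows(targets=[[8.5,0,0,3,0],[8.5,0,0,5.5,0],[8.5,0,0,7.1,0],[8.5,0,0,7.1,0],[8.5,0,0,7.1,0],[1.5,0,0,7.1,0],[1.5,0,0,7.1,0],[1.5,0,0,7.1,0],[1.5,0,0,7.1,0],[1.5,0,0,7.1,0],[1.5,0,0,7.1,0],[1.5,0,0,7.1,0],[1.5,0,0,7.1,0]])

```text
time: 2.8
tool_pos: [0.4271, 0.1415, 0.0807]
orientation: [[-0.906, 0.423, 0.001], [0.423, 0.906, 0.001], [-0.001, 0.001, -1.0]]
contact_force: [-0.3, 1.7, 5.2]
width: 0.3
grip_force: 62.6
```

```bash
python3 -c "
from bench import observe
s=observe();print(s['width'],s['grip_force'],s['contact_force'],s['moment'],s['tool_pos'])"
```

```text
0.2998925695538076 62.594711780548096 [-0.31389657  1.71718124  5.21407629] [ 0.21707837 -0.0175706  -0.00126277] [0.42707285 0.14146856 0.08074562]
```

Emit:
send_rows(targets=[[1.5,0,0,-1.5,0],[1.5,0,0,-4,0],[1.5,0,0,-7,0],[1.5,0,0,-9.5,0],[1.5,-3,0,-9.5,-4],[1.5,-6,-0.2,-9.5,-8],[1.5,-9,-0.3,-9.5,-12],[1.5,-12,-0.5,-9.5,-16],[1.5,-15,-0.6,-9.5,-19.8],[1.5,-16.8,-0.6,-9.5,-19.8],[1.5,-16.8,-0.6,-9.5,-19.8],[1.5,-16.8,-0.6,-9.5,-19.8],[1.5,-16.8,-0.6,-9.5,-19.8],[1.5,-16.8,-0.6,-9.5,-19.8]])

```text
time: 4.2
tool_pos: [0.5749, 0.0653, 0.1751]
orientation: [[-0.996, 0.09, -0.001], [0.09, 0.996, 0.0], [0.001, 0.0, -1.0]]
contact_force: [-0.1, -0.3, -2.0]
width: 0.294
grip_force: 61.6
```

```bash
cat > look.py <<'E'
import sys
from h import *
n=sys.argv[1]
im,d=capture("side"); np.savez(n+".npz",im=im,d=d)
cv2.imwrite(f"pics/{n}.png",cv2.resize(im[100:320,270:430],None,fx=2.7,fy=2.7,interpolation=cv2.INTER_CUBIC)[...,::-1])
s=observe();print(s['time'],s['tool_pos'],s['contact_force'].round(2),s['moment'].round(3),s['orientation'].round(3).tolist())
E
python3 look.py a
```

```text
4.25 [0.57515081 0.06533487 0.17533473] [-0.74 -0.45 -3.69] [ 0.019 -0.014 -0.015] [[-0.996, 0.09, -0.001], [0.09, 0.996, 0.0], [0.001, 0.0, -1.0]]
```

View pics/a.png

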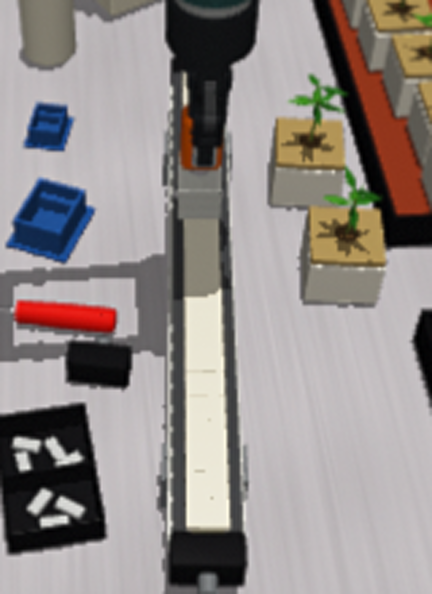

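The picture shows the roller held upright over the bar, with the wheel hood at about (200,190), and the stand at (50,220) empty. I lower it gently now.

Emit:
send_rows(targets=[[1.5,-0.1,0,0.8,0],[1.5,-0.1,0,1.4,0],[1.5,-0.1,0,1.7,0],[1.5,-0.1,0,1.9,0],[1.5,-0.1,0,1.9,0],[1.5,-0.1,0,1.9,0]])

```text
time: 4.85
tool_pos: [0.5773, 0.0647, 0.1564]
orientation: [[-0.996, 0.091, 0.0], [0.091, 0.996, 0.0], [-0.0, 0.0, -1.0]]
contact_force: [-0.0, 0.7, -2.2]
width: 0.296
grip_force: 61.7
```

Emit:
send_rows(targets=[[1.5,0,0,0.1,0],[1.5,0,0,0.15,0],[1.5,0,0,0.15,0]])

```text
time: 5.15
tool_pos: [0.5776, 0.0647, 0.1553]
orientation: [[-0.996, 0.09, 0.001], [0.09, 0.996, 0.0], [-0.001, 0.0, -1.0]]
contact_force: [-0.1, 0.7, 0.1]
width: 0.293
grip_force: 61.7
```

Emit:
send_rows(targets=[[1.5,0,0,0.1,0],[1.5,0,0,0.15,0],[1.5,0,0,0.15,0]])

```text
time: 5.45
tool_pos: [0.5776, 0.0648, 0.1543]
orientation: [[-0.996, 0.09, 0.002], [0.09, 0.996, 0.0], [-0.002, 0.0, -1.0]]
contact_force: [-1.1, 0.6, 5.1]
width: 0.295
grip_force: 62.4
```

Emit:
send_rows(targets=[[1.5,0,0,0.1,0],[1.5,0,0,0.2,0],[1.5,0,-0.2,0.2,0],[1.5,0,-0.5,0.2,0],[1.5,0,-0.8,0.2,0],[1.5,0,-1.1,0.2,0],[1.5,0,-1.4,0.2,0]])

```text
time: 6.15
tool_pos: [0.5764, 0.0509, 0.1533]
orientation: [[-0.996, 0.09, 0.002], [0.09, 0.996, 0.0], [-0.002, 0.001, -1.0]]
contact_force: [-2.4, 0.5, 10.0]
width: 0.297
grip_force: 63.2
```

Emit:
send_rows(targets=[[1.5,0,-0.3,0,0],[1.5,0,-0.6,0,0],[1.5,0,-0.9,0,0],[1.5,0,-1.2,0,0]])

```text
time: 6.55
tool_pos: [0.5754, 0.0396, 0.1534]
orientation: [[-0.996, 0.091, 0.003], [0.091, 0.996, 0.002], [-0.002, 0.002, -1.0]]
contact_force: [-2.3, 3.4, 9.9]
width: 0.298
grip_force: 63.2
```

Emit:
send_rows(targets=[[1.5,0.02,-0.3,0.03,0],[1.5,0.04,-0.6,0.05,0],[1.5,0.06,-0.9,0.05,0],[1.5,0.08,-1.2,0.05,0],[1.5,0.1,-1.5,0.05,0]])

```text
time: 7.05
tool_pos: [0.5738, 0.024, 0.1531]
orientation: [[-0.996, 0.09, 0.004], [0.09, 0.996, 0.0], [-0.004, 0.001, -1.0]]
contact_force: [-1.1, 0.3, 10.7]
width: 0.297
grip_force: 63.3
```

Emit:
send_rows(targets=[[1.5,0,-0.3,0,0],[1.5,0,-0.6,0,0],[1.5,0,-0.9,0,0],[1.5,0,-1.2,0,0],[1.5,0,-1.5,0,0]])

```text
time: 7.55
tool_pos: [0.5725, 0.0098, 0.1531]
orientation: [[-0.996, 0.091, 0.004], [0.091, 0.996, 0.002], [-0.004, 0.002, -1.0]]
contact_force: [-0.8, 1.4, 11.1]
width: 0.297
grip_force: 63.3
```

Emit:
send_rows(targets=[[1.5,0,-0.3,0.02,0],[1.5,0,-0.6,0.04,0],[1.5,0,-0.9,0.05,0],[1.5,0,-1.2,0.05,0],[1.5,0,-1.5,0.05,0],[1.5,0,-1.8,0.05,0]])

```text
time: 8.15
tool_pos: [0.571, -0.0078, 0.1528]
orientation: [[-0.996, 0.091, 0.005], [0.091, 0.996, 0.003], [-0.004, 0.003, -1.0]]
contact_force: [-1.4, 6.1, 11.5]
width: 0.296
grip_force: 63.3
```

Emit:
send_rows(targets=[[1.5,0,-0.3,0,0],[1.5,0,-0.6,0,0],[1.5,0,-0.9,0,0],[1.5,0,-1.2,0.01,0],[1.5,0,-1.5,0.02,0],[1.5,0,-1.8,0.02,0]])

```text
time: 8.75
tool_pos: [0.5692, -0.027, 0.1526]
orientation: [[-0.996, 0.09, 0.004], [0.09, 0.996, -0.0], [-0.004, -0.0, -1.0]]
contact_force: [-1.6, 0.4, 11.9]
width: 0.299
grip_force: 63.4
```

Emit:
send_rows(targets=[[1.5,0,-0.3,0.01,0],[1.5,0,-0.6,0.02,0],[1.5,0,-0.9,0.02,0],[1.5,0,-1.2,0.03,0],[1.5,0,-1.5,0.03,0],[1.5,0,-1.8,0.04,0],[1.5,0,-2.1,0.04,0]])

```text
time: 9.45
tool_pos: [0.5674, -0.048, 0.1523]
orientation: [[-0.996, 0.09, 0.005], [0.09, 0.996, -0.001], [-0.005, -0.0, -1.0]]
contact_force: [-1.9, 1.5, 11.7]
width: 0.296
grip_force: 63.5
```

Emit:
send_rows(targets=[[1.5,0,-0.3,0.01,0],[1.5,0,-0.6,0.02,0],[1.5,0,-0.9,0.03,0],[1.5,0,-1.2,0.04,0],[1.5,0,-1.5,0.05,0],[1.5,0,-1.8,0.05,0],[1.5,0,-2.1,0.06,0]])

```text
time: 10.15
tool_pos: [0.5655, -0.0688, 0.1519]
orientation: [[-0.996, 0.09, 0.005], [0.09, 0.996, -0.001], [-0.005, -0.0, -1.0]]
contact_force: [-1.6, 0.8, 12.5]
width: 0.298
grip_force: 63.6
```

Emit:
send_rows(targets=[[1.5,0.01,-0.3,0.01,0],[1.5,0.02,-0.6,0.01,0],[1.5,0.03,-0.9,0.02,0],[1.5,0.04,-1.2,0.03,0],[1.5,0.05,-1.5,0.03,0],[1.5,0.05,-1.8,0.04,0],[1.5,0.05,-2.1,0.05,0]])

```text
time: 10.85
tool_pos: [0.5636, -0.0885, 0.1515]
orientation: [[-0.996, 0.091, 0.006], [0.091, 0.996, 0.002], [-0.006, 0.002, -1.0]]
contact_force: [-0.2, 2.5, 14.3]
width: 0.298
grip_force: 63.7
```

Emit:
send_rows(targets=[[1.5,0.01,-0.3,0.01,0],[1.5,0.02,-0.6,0.01,0],[1.5,0.03,-0.9,0.02,0],[1.5,0.04,-1.2,0.03,0],[1.5,0.05,-1.5,0.04,0],[1.5,0.05,-1.8,0.05,0],[1.5,0.05,-2.1,0.05,0]])

```text
time: 11.55
tool_pos: [0.5616, -0.1086, 0.1511]
orientation: [[-0.996, 0.092, 0.007], [0.092, 0.996, 0.003], [-0.006, 0.004, -1.0]]
contact_force: [0.3, 4.3, 13.0]
width: 0.294
grip_force: 63.6
```

Emit:
send_rows(targets=[[1.5,0,-0.3,0.01,0],[1.5,0,-0.6,0.01,0],[1.5,0,-0.9,0.02,0],[1.5,0,-1.2,0.02,0],[1.5,0,-1.5,0.03,0],[1.5,0,-1.8,0.03,0],[1.5,0,-2.1,0.04,0]])

```text
time: 12.25
tool_pos: [0.5596, -0.1301, 0.1507]
orientation: [[-0.996, 0.092, 0.007], [0.092, 0.996, 0.003], [-0.006, 0.003, -1.0]]
contact_force: [-0.1, 7.7, 13.8]
width: 0.297
grip_force: 63.6
```

Emit:
send_rows(targets=[[1.5,0.01,-0.3,0.01,0],[1.5,0.02,-0.6,0.01,0],[1.5,0.02,-0.9,0.02,0],[1.5,0.03,-1.2,0.03,0],[1.5,0.03,-1.5,0.03,0],[1.5,0.03,-1.8,0.04,0],[1.5,0.03,-2.1,0.05,0]])

```text
time: 12.95
tool_pos: [0.5575, -0.1532, 0.1504]
orientation: [[-0.996, 0.09, 0.007], [0.09, 0.996, -0.003], [-0.007, -0.002, -1.0]]
contact_force: [0.3, -0.4, 13.5]
width: 0.293
grip_force: 63.6
```

Emit:
send_rows(targets=[[1.5,0,-0.3,0.01,0],[1.5,0,-0.6,0.01,0],[1.5,0,-0.9,0.02,0],[1.5,0,-1.2,0.02,0],[1.5,0,-1.5,0.03,0],[1.5,0,-1.8,0.04,0],[1.5,0,-2.1,0.05,0]])

```text
time: 13.65
tool_pos: [0.5555, -0.1741, 0.1498]
orientation: [[-0.996, 0.09, 0.006], [0.09, 0.996, -0.003], [-0.007, -0.002, -1.0]]
contact_force: [-0.1, 0.2, 13.5]
width: 0.3
grip_force: 63.6
```

Emit:
send_rows(targets=[[1.5,0.01,-0.3,0.01,0],[1.5,0.02,-0.6,0.02,0],[1.5,0.02,-0.9,0.03,0],[1.5,0.02,-1.2,0.04,0],[1.5,0.02,-1.5,0.05,0],[1.5,0.02,-1.8,0.06,0],[1.5,0.02,-2.1,0.06,0]])

```text
time: 14.35
tool_pos: [0.5536, -0.195, 0.1493]
orientation: [[-0.996, 0.09, 0.007], [0.09, 0.996, -0.003], [-0.007, -0.002, -1.0]]
contact_force: [-1.2, 0.6, 13.2]
width: 0.297
grip_force: 63.6
```

Emit:
send_rows(targets=[[1.5,0.01,-0.3,0.01,0],[1.5,0.02,-0.6,0.02,0],[1.5,0.02,-0.9,0.03,0],[1.5,0.02,-1.2,0.04,0],[1.5,0.02,-1.5,0.05,0],[1.5,0.02,-1.8,0.06,0],[1.5,0.02,-2.1,0.07,0]])

```text
time: 15.05
tool_pos: [0.5516, -0.2148, 0.1486]
orientation: [[-0.996, 0.09, 0.007], [0.09, 0.996, -0.001], [-0.007, -0.0, -1.0]]
contact_force: [-0.2, 0.1, 12.6]
width: 0.296
grip_force: 63.7
```

Emit:
send_rows(targets=[[1.5,0.01,-0.3,0.01,0],[1.5,0.02,-0.6,0.02,0],[1.5,0.02,-0.9,0.04,0],[1.5,0.02,-1.2,0.05,0],[1.5,0.02,-1.5,0.06,0],[1.5,0.02,-1.8,0.07,0],[1.5,0.02,-2.1,0.08,0]])

```text
time: 15.75
tool_pos: [0.5497, -0.2334, 0.1475]
orientation: [[-0.996, 0.091, 0.007], [0.092, 0.996, 0.004], [-0.007, 0.004, -1.0]]
contact_force: [2.6, 5.4, 13.3]
width: 0.296
grip_force: 63.9
```

Emit:
send_rows(targets=[[1.5,0,-0.3,0.02,0],[1.5,0,-0.6,0.03,0],[1.5,0,-0.9,0.05,0],[1.5,0,-1.2,0.06,0],[1.5,0,-1.5,0.08,0],[1.5,0,-1.8,0.09,0]])

```text
time: 16.35
tool_pos: [0.5479, -0.2553, 0.1472]
orientation: [[-0.996, 0.09, 0.007], [0.09, 0.996, -0.004], [-0.007, -0.003, -1.0]]
contact_force: [0.5, 0.3, 12.7]
width: 0.299
grip_force: 63.6
```

Emit:
send_rows(targets=[[1.5,0,-0.2,0.02,0],[1.5,0,-0.4,0.04,0],[1.5,0,-0.6,0.06,0],[1.5,0,-0.8,0.07,0],[1.5,0,-0.8,0.08,0]])

```text
time: 16.85
tool_pos: [0.5471, -0.2638, 0.1465]
orientation: [[-0.996, 0.091, 0.007], [0.09, 0.996, -0.005], [-0.007, -0.004, -1.0]]
contact_force: [-0.6, -1.0, 13.7]
width: 0.292
grip_force: 63.7
```

Emit:
send_rows(targets=[[1.5,0,0,-0.4,0],[1.5,0,0,-1,0],[1.5,0,0,-2.5,0],[1.5,0,0,-5,0],[1.5,0,0,-6,0],[1.5,2.5,5,-6,3],[1.5,4,10,-6,6],[1.5,6,14,-6,9],[1.5,8,18,-6,12],[1.5,10,22,-6,15],[1.5,12,26,-6,18],[1.5,13,30,-6,19.8],[1.5,14.5,34,-6,19.8],[1.5,15.5,37.5,-6,19.8],[1.5,15.6,39.3,-6,19.8],[1.5,15.6,39.3,-6,19.8],[1.5,15.6,39.3,-6,19.8],[1.5,15.6,39.3,-6,19.8]])

```text
time: 18.65
tool_pos: [0.4246, 0.1429, 0.2025]
orientation: [[-0.906, 0.423, -0.001], [0.423, 0.906, -0.001], [0.001, -0.001, -1.0]]
contact_force: [0.7, -0.2, -3.2]
width: 0.297
grip_force: 61.7
```

```bash
cat > strip.py <<'E'
from h import *
N=3
for n in("side","top"):
    ims=[capture(n) for _ in range(N)]
    P=cloud(n,np.mean([d for _,d in ims],0)); P0=cloud(n,np.load(n+"0.npz")["d"]); im=ims[-1][0]
    np.savez(n+"1.npz",im=im,d=ims[-1][1])
    for nm,Q in(("before",P0),("after",P)):
        out=[]
        for y in np.arange(-.2525,.26,.025):
            xc=.571+.0915*Q[...,1]
            k=(abs(Q[...,1]-y)<.0125)&(abs(Q[...,0]-xc)<.012)&(Q[...,2]>.07)&(Q[...,2]<.1)
            out.append(np.round(1000*np.median(Q[k][:,2]),1) if k.sum()>5 else None)
        print(n,nm,*out)
s=observe();print(s['time'],s['tool_pos'],s['contact_force'].round(2),s['orientation'].round(4).tolist())
cv2.imwrite("pics/b.png",cv2.resize(im[150:290,190:440],None,fx=3,fy=3,interpolation=cv2.INTER_CUBIC)[...,::-1])
im=capture("side")[0];cv2.imwrite("pics/c.png",cv2.resize(im[90:330,240:440],None,fx=2.5,fy=2.5,interpolation=cv2.INTER_CUBIC)[...,::-1])
E
python3 strip.py
```

```text
side before 84.4 84.5 84.2 83.8 83.5 83.1 83.5 82.6 82.5 82.2 82.0 81.8 81.1 80.6 81.3 80.9 80.6 80.9 80.8 80.8 81.2
side after 79.4 79.6 79.7 79.9 79.9 79.9 80.1 80.0 80.2 80.4 80.3 80.7 80.6 80.9 80.9 81.0 80.7 80.9 80.8 81.0 81.2
top before 85.6 86.6 85.2 84.7 84.5 84.0 84.2 82.9 83.3 83.1 82.6 82.4 81.4 81.5 81.8 81.1 82.3 81.9 82.1 82.1 81.8
top after 80.7 81.0 80.6 80.8 80.8 81.0 81.1 81.1 81.0 81.3 81.2 81.3 81.5 81.6 81.4 81.6 81.6 81.7 81.8 81.6 81.4
18.95 [0.42494375 0.14324492 0.20289055] [ 0.23 -0.65 -4.3 ] [[-0.9059, 0.4235, 0.0], [0.4235, 0.9059, -0.0], [-0.0, 0.0, -1.0]]
```

View pics/c.png

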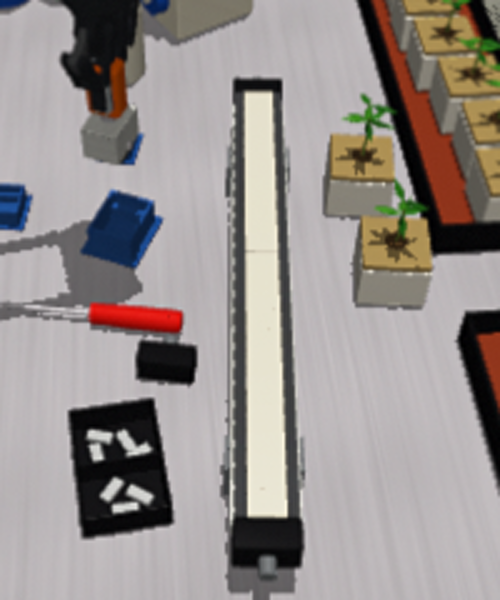

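The strip is now smooth along its whole length in both views, with no steps, and the roller waits above the empty stand (120,230). I check the roller in the grip and the stand before lowering.

Run:
```python
from h import *
im,d=capture("side");P=cloud("side",d);h=cv2.cvtColor(im,cv2.COLOR_RGB2HSV)
s=observe();t=s['tool_pos'];print(t)
b=cv2.inRange(h,(100,110,30),(128,255,255))>0
near=np.hypot(P[...,0]-.426,P[...,1]-.143)<.06
q=P[b&near&(P[...,2]>.031)&(P[...,2]<.042)]; print("rim",len(q),[np.round(x,1) for x in cv2.minAreaRect((q[:,:2]*1000).astype(np.float32))],q[:,2].mean())
T=np.load("top1.npz");Pt=cloud("top",T["d"]);ht=cv2.cvtColor(T["im"],cv2.COLOR_RGB2HSV)
g=near&(h[...,1]<70)&(h[...,2]>70)&(P[...,2]>.12)&(P[...,2]<.19)
q=P[g];print("hood",len(q),[np.round(x,1) for x in cv2.minAreaRect((q[:,:2]*1000).astype(np.float32))],np.percentile(q[:,2],[1,50,99]))
# front face of hood: plane fit -> tilt
import itertools
yaw=np.arctan2(s['orientation'][1,1],s['orientation'][0,1]);u=np.array([np.cos(yaw),np.sin(yaw)]);v=np.array([-u[1],u[0]])
w=q[:,:2]-t[:2]; A=w@u*1000;B=w@v*1000;Z=(q[:,2]-t[2])*1000
print("along x_r",np.percentile(A,[1,99]),"along y_r",np.percentile(B,[1,99]))
for nm,X in(("front(-x_r)",A),("side(-y_r)",B),("side+",-B)):
    k=X<np.percentile(X,2)+4
    f=np.polyfit(Z[k],X[k],1);print(nm,k.sum(),"slope",f[0].round(3),"at mid",np.polyval(f,-40).round(1))
tp=Z>np.percentile(Z,99)-4
c=np.linalg.lstsq(np.c_[A[tp],B[tp],np.ones(tp.sum())],Z[tp],rcond=None)[0];print("top plane",tp.sum(),c.round(3))
```

```text
[0.42489647 0.14346192 0.20292641]
rim 111 [array([426. , 142.8]), array([68.7, 54.1]), np.float64(64.7)] 0.03471716677999496
hood 384 [array([425.6, 144.4]), array([58.7, 43.4]), np.float64(63.2)] [0.14211031 0.17159192 0.18453784]
along x_r [-27.61024679  26.20216375] along y_r [-19.98188404  21.68576186]
front(-x_r) 153 slope -0.005 at mid -25.5
side(-y_r) 130 slope 0.023 at mid -17.8
side+ 33 slope 0.008 at mid -19.8
top plane 77 [ 1.6000e-02  1.2000e-02 -2.0669e+01]
```

Emit:
send_rows(targets=[[1.5,-0.2,-0.05,2.5,0],[1.5,-0.2,-0.05,5.5,0],[1.5,-0.2,-0.05,8,0],[1.5,-0.2,-0.05,9.8,0],[1.5,-0.2,-0.05,10.3,0],[1.5,-0.2,-0.05,10.5,0],[1.5,-0.2,-0.05,10.7,0],[1.5,-0.2,-0.05,10.9,0],[1.5,-0.2,-0.05,11.0,0]])

```text
time: 19.95
tool_pos: [0.4269, 0.1427, 0.0935]
orientation: [[-0.906, 0.422, 0.002], [0.422, 0.906, 0.0], [-0.001, 0.001, -1.0]]
contact_force: [0.9, 1.3, -2.7]
width: 0.295
grip_force: 61.4
```

Emit:
send_rows(targets=[[1.5,0,-0.05,0.3,0],[1.5,0,-0.05,0.6,0],[1.5,0,-0.05,0.9,0],[1.5,0,-0.05,1.1,0],[1.5,0,-0.05,1.2,0],[1.5,0,-0.05,1.2,0]])

```text
time: 20.55
tool_pos: [0.4262, 0.1421, 0.0808]
orientation: [[-0.906, 0.422, -0.0], [0.422, 0.906, 0.0], [0.0, -0.0, -1.0]]
contact_force: [0.1, 0.6, -2.6]
width: 0.292
grip_force: 61.4
```

Emit:
send_rows(targets=[[1.5,0,0,0.1,0],[1.5,0,0,0.1,0],[4,0,0,0.1,0],[8.5,0,0,0.1,0],[8.5,0,0,0.1,0],[8.5,0,0,0.1,0],[8.5,0,0,0.1,0],[8.5,0,0,0.1,0],[8.5,0,0,0.1,0],[8.5,0,0,-1,0],[8.5,0,0,-4,0],[8.5,0,0,-8,0],[8.5,0,0,-12,0],[8.5,5,0,-12,0],[8.5,10,0,-12,0],[8.5,10,0,-12,0],[8.5,10,0,-12,0]])

```text
time: 22.25
tool_pos: [0.3351, 0.1847, 0.2019]
orientation: [[-0.907, 0.42, 0.002], [0.42, 0.907, 0.0], [-0.002, 0.001, -1.0]]
contact_force: [0.7, -0.1, 0.3]
width: 0.999
grip_force: 0.0
```

```bash
sed -i 's/^cv2.imwrite("pics.b.*$//;s#pics/c.png#pics/d.png#' strip.py; python3 strip.py
```

```text
side before 84.4 84.5 84.2 83.8 83.5 83.1 83.5 82.6 82.5 82.2 82.0 81.8 81.1 80.6 81.3 80.9 80.6 80.9 80.8 80.8 81.2
side after 79.5 79.7 79.9 79.8 80.1 80.0 80.0 80.1 80.5 80.3 80.5 80.5 80.6 80.7 81.0 80.6 80.9 81.2 81.0 81.0 81.1
top before 85.6 86.6 85.2 84.7 84.5 84.0 84.2 82.9 83.3 83.1 82.6 82.4 81.4 81.5 81.8 81.1 82.3 81.9 82.1 82.1 81.8
top after 80.8 80.5 80.8 80.8 80.7 81.0 81.1 81.1 81.2 81.5 81.0 81.6 81.4 81.6 81.5 81.4 81.7 81.8 82.2 81.8 81.7
22.55 [0.33651883 0.18402826 0.20082711] [ 0.23  0.11 -0.4 ] [[-0.9058, 0.4236, -0.0001], [0.4236, 0.9058, -0.0001], [0.0, -0.0001, -1.0]]
```

View pics/d.png

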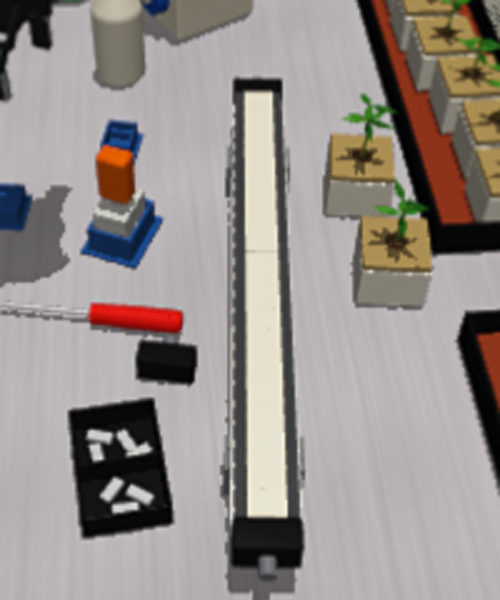

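The roller stands upright in its stand at (120,215), released, and the strip is flat along its whole length. I hand the job in.

```bash
python3 -c "
from bench import finish_job
print(finish_job())"
```

```text
the job is handed in; nothing more can be done
None
```

I handed the job in at about 22.6 s; no verdict came back. The strip measures flat along its whole length in both camera views, push readings stayed at about 13–19 N, and the roller stands upright and released in its stand.

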